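# Press a label holder home behind the reagent shelf's lip

### The arm

A 6-joint arm with a two-finger parallel gripper is mounted at the origin on the work surface. World frame = base frame: x ahead of the robot, y to its left, z up, the work surface at z = 0. Lengths are in m, angles in rad, forces in N, time in s.
With the tool pointing down it reaches from about 0.3 to 0.775 m from the base axis. Payload 14.6 kg.
Tool frame: the origin (TCP) lies at the very end of the fingers, on their centre line; the grasp point (between the pads) lies 19 mm behind it; z points along the fingers, y is the line along which they close (so a half turn about z gives the same grasp; the last joint's range is limited). The gripper opens to 94 mm and grips with 3 to 60 N. Pads are 16 mm wide; open, the fingers measure 119 mm over their backs; the gripper's body (75 mm by 177 mm) begins 78 mm behind the grasp point.
Start: joints at [-1.374, 0.3, 1.521, -0, 1.321, -0.067], TCP at [0.143, -0.531, 0.205] pointing down, gripper open.
Joint ranges: [-3.03, 3.03], [-0.79, 2.21], [0.23, 2.52], [-1.04, 4.18], [0, 3.07], [-2.55, 2.55]. Speed limits (rad/s): [2.22, 2.22, 2.57, 3.14, 3.14, 3.14].

### API

Orientations are given as a unit quaternion [x, y, z, w].
In Python, from bench import state, snapshot, hand_in gives the robot as it stands.
- The arm moves only by the tool carry_out, never from a script. Its argument "motion" is a list of rows, each a list of 3 entries, a list of its own where there are three numbers: the turn, a rotation vector about the world's x, y, z as a fraction of full scale, then the shift along the world's x, y, z as a fraction of full scale, then the opening, from -1 (shut) to 1 (fully open). A call has 1 to 12 rows; each row is the pose to reach, as a shift and turn from the pose commanded when the call began; what a row does not reach only later rows make up. Full scale, the value 1, is 15 cm for a shift and pi/2 rad for a turn. A row lasts 1/12 s, in which the tool goes at most 41.7 mm and 7.16 degrees, less where a joint would pass 70% of its speed; a pose out of reach is approached as far as the arm can. A call with a number of a shift or a turn outside -1 to 1 is refused whole. A call with a gripper value outside its range is refused whole. The fingers move at their own pace and stop on an object; "squeeze" is the grip in N (left out, the last holds). Time passes only in rows, so rows that repeat a pose let the fingers close. It gives the time, the measured TCP pose, the force, the opening and the grip force at its end, in the units of the state.
- state(): the state, without advancing time (a new reading comes with each control period).
- snapshot(name): name is "scene" or "top" or "wrist"; returns a dict with "image" (420x560x3 uint8, red, green, blue), "camera_matrix" (3x3 intrinsics, pixels), "dist_coeffs" ([k1, k2, p1, p2, k3] as OpenCV has them; the pictures are not rectified), "pose" (4x4, takes a point from camera to world coordinates). Camera axes: x right, y down, z forward; pixel columns grow to the right and rows downward; lengths in m; the calibration is good to about 2 mm. A picture is of the moment at which its call begins. There is no depth.
- hand_in(): hands the job in; it is judged then, once.
The state is a dict: "time": time; "joint_pos": joint angles; "joint_velocities": joint speeds; "joint_torque": joint torques, N m; "eef_pos": TCP position; "eef_rot": TCP orientation; "ft_force": force on the tool from outside, world axes, zero at the start; "wrist_torque": the same for the moment, N m; "finger_gap": finger opening in m; "finger_force": force on a finger pad.
Only numpy, scipy, OpenCV 4.12 (cv2) and the standard library are available. Lean on these libraries where they do the work, as an engineer would, in place of code of your own. Each camera call takes 0.05 s, during which the arm holds its last target. There are 200 camera calls.

### The job

Take the broad label holder out of the bench stand, slide it upright down behind the front lip of the reagent shelf, between the two prongs of the spring clip there, and push it down against the spring until it is fully home on its stop. The spring lifts it again when it is let go, so finish while still holding it pressed fully home. Leave the narrow label holder, the two jars and the slide box where they are.

Things in the scene. Friction and masses are not known exactly. Their poses are not given: they have to be found in the camera images.
- broad_head (a point): The broad label holder: upright grey plate, a paper label on both faces, same both ways round: 60 mm wide (its y), 6 mm thick (x), 70 mm tall, with a grip bar on its top edge 12 mm thick (x), 44 mm long (y), 18 mm tall. 88 mm tall in all, about 50 g. Point: centre of the grip bar, 79 mm above the lower edge; z up. At the start it stands upright in either place of the stand.
- broad_foot (a point): Middle of the lower edge of the broad label holder, 79 mm below broad_head, same axes.
- stand: Fixed white stand, 60 mm (its x) by 180 mm (its y), 26 mm tall; origin under its centre. Two slots in line along y, centred 43 mm either side of the origin, each 8 mm wide (x), 78 mm long (y), 22 mm deep (floor 4 mm above the bench); one label holder stands in each, its x along the stand's x.
- shelf: Fixed low shelf, aluminium lip along its front (-x) edge; deck 152 (x) by 320 mm (y), top 60 mm above the bench, from 9 to 160 mm behind the origin (+x). Origin on the bench under the middle of the slot behind the lip. The slot runs along y, 9 mm wide between the lip and an equal rail behind it; both lean outward over their top 10 mm to a mouth 22 mm wide, 82 mm above the bench.
- pocket_mouth (a point): Steel spring clip in the slot, its place along the lip varies. Point midway between its prongs, mid-slot, at mouth height, 82 mm above the bench; x to the shelf's back, y along the lip, z up. Prongs 66 mm apart (inner faces, along y), leaning outward at the top, 98 mm above the bench. The holder's lower edge meets the spring seat 30 mm below this point and is home on the stop 40 mm below it.
- seat (a joint): How far the clip's spring seat between the prongs is pressed down, in m: 0 up, 0.010 on its stop. It pushes back with 2.4 N at 0, rising evenly to 8.4 N at 0.010, and returns up when let go.
- narrow_head (a point): The narrow label holder, of the same kind but smaller: plate 38 mm wide, 55 mm tall, grip bar 30 mm long, 12 mm thick, 18 mm tall. This point is the centre of its grip bar, 64 mm above its lower edge. It stands in the other place of the stand and stays there.
- jar_a: Amber glass jar on the shelf's deck, 48 mm across, 65 mm tall; origin under its centre. To be left alone.
- jar_b: White jar on the shelf's deck, 40 mm across, 55 mm tall; origin under its centre. To be left alone.
- slide_box: Blue box of slides with a white lid on the bench, 62 by 92 mm, 32 mm tall; origin under its centre. To be left alone.
Not all that is in view belongs to the job. Leave any yellow look-alike of the part that bears broad_head alone.

How it is judged:
On the way, in this order (a step that is already met when the one before it is completed fails the run):
1. the broad label holder is lifted clear out of the stand (height (world z) of broad_foot above 0.035 m), for 0.1 s.
2. its lower edge is behind the lip, between the clip's prongs (x of broad_foot in the frame of pocket_mouth between -0.003 and 0.003 m and y of broad_foot in the frame of pocket_mouth between -0.006 and 0.006 m and angle between broad_head's own z axis and vertical below 0.12 rad and z of broad_foot in the frame of pocket_mouth between -0.06 and -0.015 m), for 0.1 s.
At the end, for the whole second after the job is handed in: Holder behind the lip and between the prongs (lower edge within 3 mm across, 6 mm along the slot's middle), upright within 7 degrees, within 2.5 mm of the stop (seat pressed over 7.8 of 10 mm), at rest, the robot still holding or pressing it (over 2 N) (x of broad_foot in the frame of pocket_mouth between -0.003 and 0.003 m and y of broad_foot in the frame of pocket_mouth between -0.006 and 0.006 m and angle between broad_head's own z axis and vertical below 0.12 rad and z of broad_foot in the frame of pocket_mouth below -0.0375 m and value of joint seat above 0.0078 m and (contact force between broad and the fingers above 2 N or contact force between broad and the arm above 2 N) and linear speed of broad below 0.02 m/s); the arm keeps its last pose, push and grip.
It fails at once if the narrow label holder is moved more than 20 mm (distance of narrow_head from where it was at the start of the episode above 0.02 m).
It fails at once if a jar is moved more than 30 mm (distance of any of jar_a, jar_b from where it was at the start of the episode above 0.03 m).
It fails at once if the slide box is moved more than 30 mm (distance of slide_box from where it was at the start of the episode above 0.03 m).
It also fails if it takes over 35 s, if anything falls off the work surface, if the arm or the gripper's body presses on something with over 40 N, if the wrist force passes 120 N, or if a joint passes its speed limit or range.

## Working session

There is one attempt and no reset: what is moved stays moved. The work goes in short steps, Python scripts to look and compute and a tool call to move; the robot and the scene stay as the last step left them, time stands still between calls to the robot, and variables do not carry over. Pictures are saved under pics/ and viewed, at most 10 in all, crops included, and the job is handed in when it is done.

Besides the shell and the picture viewer there is one more tool, called as name([rows], argument=value, ...), one row to a line, values as JSON. carry_out: Moves the arm, as the interface text tells. Its arguments: {"type":"object","properties":{"motion":{"type":"array"},"squeeze":{"type":"number"}},"required":["motion"]}

```bash
mkdir -p pics; cat > h.py <<'E'
import numpy as np, cv2
from bench import state, snapshot, hand_in
def save(n,f):
    s=snapshot(n); np.savez('pics/'+f+'.npz',**{k:np.array(v) for k,v in s.items()})
    cv2.imwrite('pics/'+f+'.png',s['image'][:,:,::-1]); return s
def load(f): return np.load('pics/'+f+'.npz')
def ray(s,uv):
    p=cv2.undistortPoints(np.array([[uv]],float),s['camera_matrix'],s['dist_coeffs'])[0,0]
    T=s['pose']; return T[:3,3],T[:3,:3]@np.array([p[0],p[1],1])
def onz(s,uv,z):
    o,d=ray(s,uv); return o+d*(z-o[2])/d[2]
def proj(s,P):
    T=np.linalg.inv(s['pose']); P=np.atleast_2d(np.array(P,float))
    return cv2.projectPoints(P,cv2.Rodrigues(T[:3,:3])[0],T[:3,3],s['camera_matrix'],s['dist_coeffs'])[0][:,0]
def tri(*obs):
    A=np.zeros((3,3));b=np.zeros(3)
    for s,uv in obs:
        o,d=ray(s,uv); d/=np.linalg.norm(d); M=np.eye(3)-np.outer(d,d); A+=M;b+=M@o
    return np.linalg.solve(A,b)
E
python3 - <<'E'
from h import *
a=save('top','top1');b=save('scene','scene1')
for s in(a,b): print(np.round(s['pose'],3).tolist(),s['camera_matrix'][0])
cv2.imwrite('pics/both.png',cv2.resize(np.vstack([a['image'],b['image']])[:,:,::-1],None,fx=.71,fy=.71))
print(state())
E
```

```text
[[0.03, -0.983, 0.184, 0.42], [-0.999, -0.026, 0.023, 0.018], [-0.018, -0.184, -0.983, 0.736], [0.0, 0.0, 0.0, 1.0]] [386.52204658   0.         277.61451803]
[[-0.717, 0.499, -0.486, 0.99], [0.697, 0.511, -0.504, 0.49], [-0.004, -0.7, -0.714, 0.767], [0.0, 0.0, 0.0, 1.0]] [472.74399354   0.         286.98002545]
{'time': 0.1, 'joint_pos': array([-1.37361651e+00,  3.00432423e-01,  1.52148525e+00,  1.07984536e-05,
        1.32067993e+00, -6.66074137e-02]), 'joint_velocities': array([ 4.69320214e-04, -1.82904791e-03, -1.48593915e-03, -1.64567520e-03,
       -7.90276146e-05,  1.00588976e-03]), 'joint_torque': array([ 1.46340280e-03, -5.32638502e+01, -3.53279757e+01,  7.09460699e-02,
        2.35438946e-02, -6.11528935e-05]), 'eef_pos': array([ 0.14335969, -0.53076337,  0.20494808]), 'eef_rot': array([ 9.91314690e-01,  1.31510200e-01, -2.75619182e-05, -5.01744871e-04]), 'ft_force': array([0.20031886, 0.35355051, 0.17819953]), 'wrist_torque': array([-0.00240282, -0.05609739, -0.0215313 ]), 'finger_force': 0.0, 'finger_gap': 0.09415394214207812}
```

View pics/top1.png

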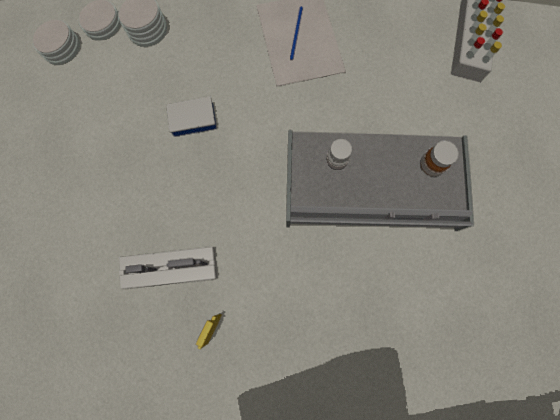

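View pics/scene1.png

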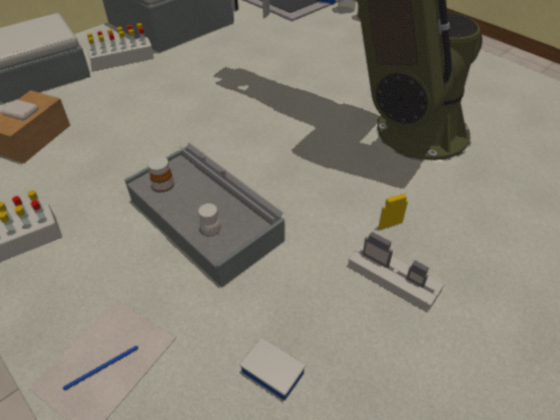

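The top view shows the stand around (168,268), with the broad holder on the right at (187,263) and the narrow one on the left. The clip prongs are near (392,214) and (436,215), and the yellow decoy is at (209,330). I'll enlarge these areas.

```bash
python3 - <<'E'
from h import *
a=cv2.imread('pics/top1.png')
c1=cv2.resize(a[238:298,110:225],None,fx=6.9,fy=5,interpolation=3)[:300,:793]
c2=cv2.resize(a[195:235,370:475],None,fx=7.5,fy=7.5,interpolation=3)
c1=cv2.resize(a[240:295,110:225],(690,330),interpolation=3)
c2=cv2.resize(a[195:240,375:475],(600,270),interpolation=3)
o=np.zeros((600,690,3),np.uint8);o[:330]=c1;o[330:,:600]=c2
cv2.imwrite('pics/c1.png',cv2.convertScaleAbs(o,alpha=1.6))
E
```

```text
(no output)
```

View pics/c1.png

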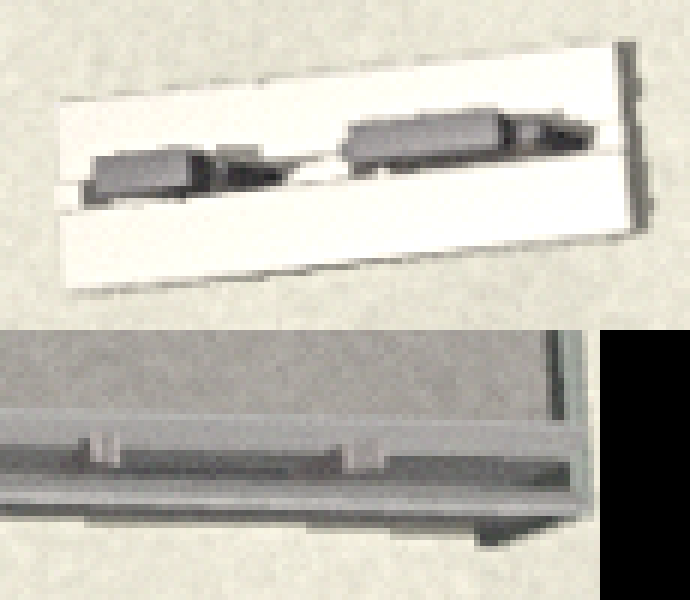

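```bash
python3 - <<'E'
from h import *
s=load('top1')
f=lambda x,y:(110+x/6-.5+.08,240+y/6-.5+.08)
g=lambda x,y:(375+x/6-.42,195+(y-330)/6-.42)
S=[onz(s,f(*p),.026)[:2] for p in[(60,100),(617,45),(635,235),(68,293)]]
S=np.array(S);print('stand',S.round(4).tolist(),S.mean(0).round(4),[np.linalg.norm(S[i]-S[i-1]).round(4) for i in range(4)])
d=(S[0]+S[3]-S[1]-S[2]);print('stand yaw',np.arctan2(-d[0],d[1]));
B=np.array([onz(s,f(*p),.092)[:2] for p in[(346,125),(497,110),(502,150),(348,162)]])
print('bar',B.round(4).tolist(),B.mean(0),[np.linalg.norm(B[i]-B[i-1]).round(4) for i in range(4)])
y=np.array([-np.sin(0),0])
d/=np.linalg.norm(d); print('slot pred',S.mean(0)-.043*d)
for p in[(0,415),(585,430),(0,495),(588,512)]:print('lip',onz(s,g(*p),.082).round(4))
for p in[(88,433),(120,433),(88,465),(120,465),(342,440),(385,443),(342,472),(385,472)]:print('prong',onz(s,g(*p),.098).round(4))
print(onz(s,(288,222),.082))
E
```

```text
stand [[0.4716, 0.3302], [0.4947, 0.1542], [0.4367, 0.1453], [0.412, 0.3219]] [0.4538 0.2379] [np.float64(0.0602), np.float64(0.1775), np.float64(0.0587), np.float64(0.1783)]
stand yaw 0.13485892841722452
bar [[0.4627, 0.2171], [0.4684, 0.1743], [0.4573, 0.1722], [0.4524, 0.2157]] [0.46022564 0.19484212] [np.float64(0.0104), np.float64(0.0432), np.float64(0.0113), np.float64(0.0438)]
slot pred [0.45954526 0.19525402]
lip [ 0.5632 -0.134   0.082 ]
lip [ 0.5636 -0.3079  0.082 ]
lip [ 0.5397 -0.1336  0.082 ]
lip [ 0.5393 -0.3073  0.082 ]
prong [ 0.5552 -0.1552  0.098 ]
prong [ 0.5554 -0.1643  0.098 ]
prong [ 0.546 -0.155  0.098]
prong [ 0.5462 -0.1641  0.098 ]
prong [ 0.5552 -0.2281  0.098 ]
prong [ 0.5547 -0.2406  0.098 ]
prong [ 0.546  -0.2277  0.098 ]
prong [ 0.5463 -0.2402  0.098 ]
[0.53584159 0.01548495 0.082     ]
```

Holder at about (0.460, 0.195) with yaw 0.133. Clip at about (0.551, -0.196) with yaw 0. I'll move above the shelf first for a closer look.

carry_out([
  [[0, 0, 0.306], [0.68, 0.745, 0.15], 1],
  [[0, 0, 0.306], [0.68, 0.745, 0.15], 1],
  [[0, 0, 0.306], [0.68, 0.745, 0.15], 1],
  [[0, 0, 0.306], [0.68, 0.745, 0.15], 1],
  [[0, 0, 0.306], [0.68, 0.745, 0.15], 1],
])

```text
time: 0.52
eef_pos: [0.248, -0.4165, 0.2289]
eef_rot: [0.93, 0.368, 0.0, 0.0]
ft_force: [-0.8, -0.5, 0.2]
finger_gap: 0.0939
finger_force: 0.0
```

carry_out([
  [[0, 0, 0.306], [0.68, 0.745, 0.15], 1],
  [[0, 0, 0.306], [0.68, 0.745, 0.15], 1],
  [[0, 0, 0.306], [0.68, 0.745, 0.15], 1],
  [[0, 0, 0.306], [0.68, 0.745, 0.15], 1],
  [[0, 0, 0.306], [0.68, 0.745, 0.15], 1],
])

```text
time: 0.93
eef_pos: [0.3497, -0.3051, 0.2511]
eef_rot: [0.816, 0.579, 0.0, 0.0]
ft_force: [-0.8, -0.7, 0.5]
finger_gap: 0.0943
finger_force: 0.0
```

carry_out([
  [[0, 0, 0.306], [0.68, 0.745, 0.15], 1],
  [[0, 0, 0.306], [0.68, 0.745, 0.15], 1],
  [[0, 0, 0.306], [0.68, 0.745, 0.15], 1],
  [[0, 0, 0.306], [0.68, 0.745, 0.15], 1],
  [[0, 0, 0.306], [0.68, 0.745, 0.15], 1],
  [[0, 0, 0.306], [0.68, 0.745, 0.15], 1],
])

```text
time: 1.43
eef_pos: [0.4496, -0.1957, 0.2725]
eef_rot: [0.658, 0.753, -0.0, -0.0]
ft_force: [-0.2, 0.1, -0.5]
finger_gap: 0.0941
finger_force: 0.0
```

```bash
python3 - <<'E'
from h import *
s=save('wrist','w1'); print(s['pose'].round(3).tolist()); print(proj(s,[[.551,-.196,.082],[.551,-.163,.098],[.551,-.229,.098]]))
t=state();print(t['eef_pos'],t['eef_rot'],t['joint_pos'],t['time'])
E
```

```text
[[0.991, 0.13, 0.036, 0.438], [0.135, -0.953, -0.271, -0.116], [-0.001, 0.273, -0.962, 0.452], [0.0, 0.0, 0.0, 1.0]]
[[369.11618842 199.10648702]
 [378.92623514 173.93726581]
 [366.73395518 229.95771605]]
[ 0.44903121 -0.19637022  0.27236471] [ 6.58793626e-01  7.52323530e-01 -2.80467396e-04 -4.29934294e-04] [-4.86815961e-01  1.19919405e-01  1.58267416e+00 -3.50815172e-04
  1.43996504e+00 -6.19137917e-01] 1.4833
```

View pics/w1.png

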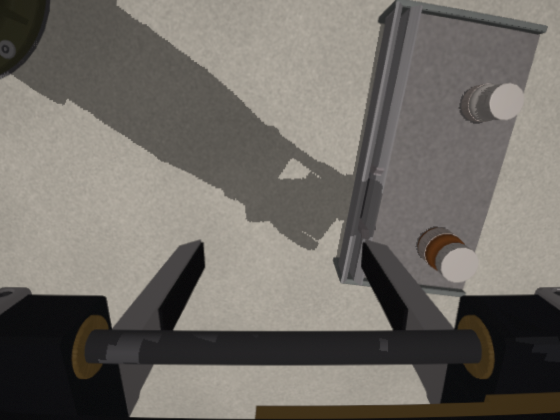

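```bash
python3 - <<'E'
from h import *
a=cv2.imread('pics/w1.png')[150:250,330:430]
cv2.imwrite('pics/c2.png',cv2.convertScaleAbs(cv2.resize(a,(600,600),interpolation=3),alpha=2.5,beta=10))
E
```

```text
(no output)
```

View pics/c2.png

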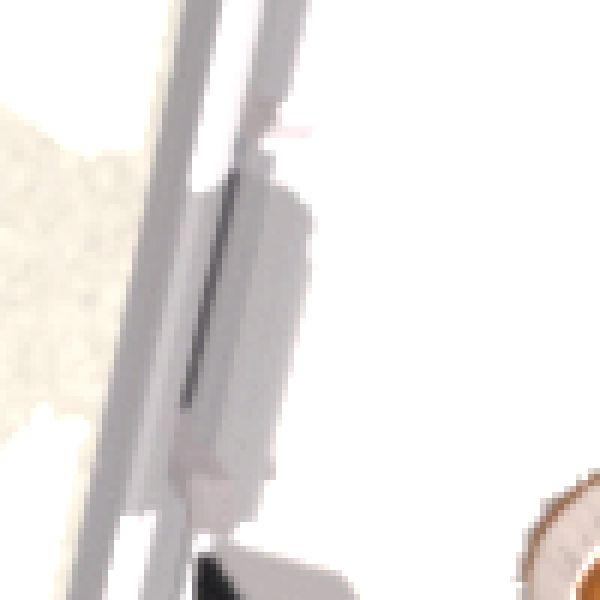

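Prong tops are at about (378,172) and (366,236), which agrees with the estimate. Now to the stand.

carry_out([
  [[0, 0, 0], [0.02, 0.87, 0], 0],
  [[0, 0, 0], [0.02, 0.87, 0], 0],
  [[0, 0, 0], [0.02, 0.87, 0], 0],
  [[0, 0, 0], [0.02, 0.87, 0], 0],
])

```text
time: 1.82
eef_pos: [0.4517, -0.0624, 0.2728]
eef_rot: [0.658, 0.753, 0.0, -0.0]
ft_force: [0.1, -1.1, 0.1]
finger_gap: 0.0707
finger_force: 0.0
```

carry_out([
  [[0, 0, 0], [0.02, 0.87, 0], 0],
  [[0, 0, 0], [0.02, 0.87, 0], 0],
  [[0, 0, 0], [0.02, 0.87, 0], 0],
  [[0, 0, 0], [0.02, 0.87, 0], 0],
])

```text
time: 2.15
eef_pos: [0.4551, 0.0681, 0.2727]
eef_rot: [0.658, 0.753, 0.0, -0.0]
ft_force: [-0.1, -0.2, 0.3]
finger_gap: 0.0476
finger_force: 0.0
```

carry_out([
  [[0, 0, 0], [0.02, 0.87, -0.5], 0],
  [[0, 0, 0], [0.02, 0.87, -0.5], 0],
  [[0, 0, 0], [0.02, 0.87, -0.5], 0],
  [[0, 0, 0], [0.02, 0.87, -0.5], 0],
  [[0, 0, 0], [0.02, 0.87, -0.5], 0],
  [[0, 0, 0], [0.02, 0.87, -0.5], 0],
])

```text
time: 2.65
eef_pos: [0.4585, 0.1946, 0.1971]
eef_rot: [0.658, 0.753, -0.001, -0.0]
ft_force: [0.1, -0.5, 0.3]
finger_gap: 0.0469
finger_force: 0.0
```

```bash
python3 - <<'E'
from h import *
s=save('wrist','w2')
t=state();print(t['eef_pos'],t['eef_rot'],t['finger_gap'],t['time'])
c=np.array([.46,.195]);u=np.array([np.cos(.133),np.sin(.133)]);v=np.array([-u[1],u[0]])
print(proj(s,[[*(c+a*.006*u+b*.022*v),.092] for a in(-1,1) for b in(-1,1)]).round(1))
cv2.imwrite('pics/w2b.png',cv2.convertScaleAbs(s['image'][:,:,::-1],alpha=1.8,beta=10))
E
```

```text
[0.45890523 0.19417828 0.1979691 ] [ 6.58625341e-01  7.52470980e-01 -2.80339214e-04  7.39319461e-05] 0.04708677170759793 2.7
[[279.1 229.9]
 [279.  183.3]
 [292.  229.9]
 [292.5 183.3]]
```

View pics/w2b.png

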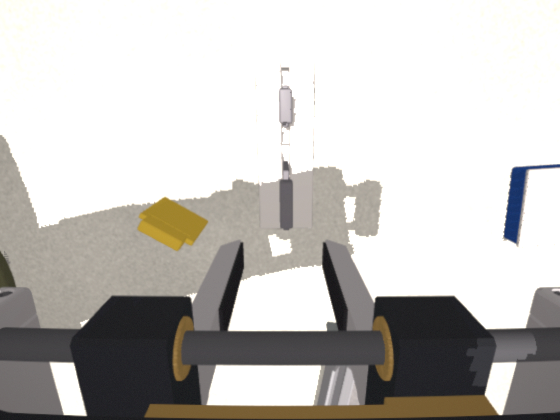

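Holder is at (286,205), matching the prediction, with the fingers straddling it. Descend and grip.

carry_out([
  [[0, 0, 0], [0.01, 0, -0.25], 0],
  [[0, 0, 0], [0.01, 0, -0.5], 0],
  [[0, 0, 0], [0.01, 0, -0.7], 0],
  [[0, 0, 0], [0.01, 0, -0.82], 0],
  [[0, 0, 0], [0.01, 0, -0.875], 0],
  [[0, 0, 0], [0.01, 0, -0.875], 0],
  [[0, 0, 0], [0.01, 0, -0.875], -1],
  [[0, 0, 0], [0.01, 0, -0.875], -1],
  [[0, 0, 0], [0.01, 0, -0.875], -1],
  [[0, 0, 0], [0.01, 0, -0.875], -1],
  [[0, 0, 0], [0.01, 0, -0.875], -1],
  [[0, 0, 0], [0.01, 0, -0.875], -1],
], squeeze=40)

```text
time: 3.7
eef_pos: [0.4601, 0.1959, 0.0671]
eef_rot: [0.658, 0.753, 0.0, 0.0]
ft_force: [-0.9, -0.5, 4.9]
finger_gap: 0.0116
finger_force: 40.0
```

carry_out([
  [[0, 0, 0], [0, 0, 0.1], -1],
  [[0, 0, 0], [0, 0, 0.3], -1],
  [[0, 0, 0], [0, 0, 0.55], -1],
  [[0, 0, 0], [0, 0, 0.8], -1],
  [[0, 0, 0], [0, 0, 1], -1],
  [[0, 0, 0], [0, 0, 1], -1],
  [[0, 0, 0], [0, 0, 1], -1],
])

```text
time: 4.28
eef_pos: [0.4603, 0.196, 0.2179]
eef_rot: [0.658, 0.753, 0.001, 0.001]
ft_force: [-0.6, -0.6, -1.4]
finger_gap: 0.0113
finger_force: 40.0
```

```bash
python3 - <<'E'
from h import *
s=save('wrist','w3');b=save('scene','s3');t=save('top','t3')
q=state();print(q['eef_pos'],q['finger_gap'],q['finger_force'],q['ft_force'])
e=q['eef_pos'];u=np.array([np.cos(.133),np.sin(.133)]);v=np.array([-u[1],u[0]])
# predicted plate bottom/top corners
for n,x in(('w',s),('s',b),('t',t)):
  print(n,proj(x,[[*(e[:2]+k*.03*v),e[2]+.017+h] for k in(-1,1) for h in(-.079,-.009)]).round(0).tolist())
A=cv2.convertScaleAbs(s['image'][100:400,150:430,::-1],alpha=1.6)
p=proj(b,e)[0].astype(int);x0=max(p[0]-60,0);y0=max(p[1]-70,0);print(x0,y0)
B=cv2.convertScaleAbs(cv2.resize(b['image'][y0:y0+150,x0:x0+130,::-1],None,fx=4,fy=4,interpolation=3)[:600,:520],alpha=1.6)
o=np.zeros((600,800,3),np.uint8);o[:300,:280]=A;o[:B.shape[0],280:280+B.shape[1]]=B
cv2.imwrite('pics/c3.png',o)
E
```

```text
[0.45937921 0.19562431 0.21530003] 0.011887345703506708 39.99532341957092 [-0.38897531  0.22654645 -1.46884519]
w [[282.0, 257.0], [282.0, 304.0], [283.0, 184.0], [283.0, 210.0]]
s [[372.0, 208.0], [377.0, 179.0], [401.0, 223.0], [408.0, 194.0]]
t [[188.0, 258.0], [175.0, 254.0], [150.0, 262.0], [132.0, 258.0]]
331 119
```

View pics/c3.png

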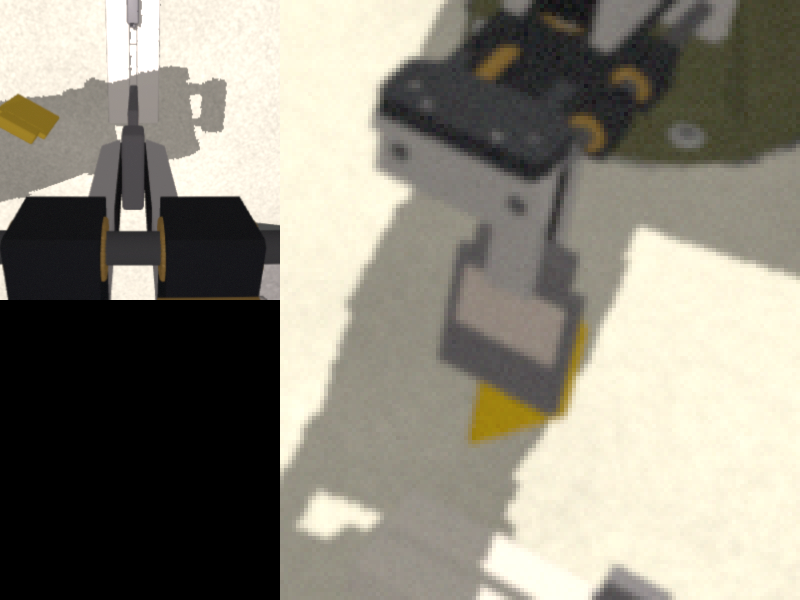

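Bottom corners of the plate match the prediction within about 1 px, so the grasp is centred and upright. Carry to above the clip.

carry_out([
  [[0, 0, -0.028], [0.2, -0.87, 0], -1],
  [[0, 0, -0.028], [0.2, -0.87, 0], -1],
  [[0, 0, -0.028], [0.2, -0.87, 0], -1],
  [[0, 0, -0.028], [0.2, -0.87, 0], -1],
])

```text
time: 4.77
eef_pos: [0.4901, 0.061, 0.2153]
eef_rot: [0.675, 0.738, -0.001, -0.0]
ft_force: [0.6, -0.1, -1.0]
finger_gap: 0.0115
finger_force: 40.0
```

carry_out([
  [[0, 0, -0.028], [0.2, -0.87, 0], -1],
  [[0, 0, -0.028], [0.2, -0.87, 0], -1],
  [[0, 0, -0.028], [0.2, -0.87, 0], -1],
  [[0, 0, -0.028], [0.2, -0.87, 0], -1],
])

```text
time: 5.1
eef_pos: [0.5201, -0.0696, 0.2152]
eef_rot: [0.691, 0.722, -0.001, -0.001]
ft_force: [-0.2, 0.3, -0.8]
finger_gap: 0.0117
finger_force: 40.0
```

carry_out([
  [[0, 0, -0.0287], [0.207, -0.87, 0], -1],
  [[0, 0, -0.0287], [0.207, -0.87, 0], -1],
  [[0, 0, -0.0287], [0.207, -0.87, 0], -1],
  [[0, 0, -0.0287], [0.207, -0.87, 0], -1],
  [[0, 0, -0.0287], [0.207, -0.87, -0.28], -1],
  [[0, 0, -0.0287], [0.207, -0.87, -0.28], -1],
  [[0, 0, -0.0287], [0.207, -0.87, -0.28], -1],
  [[0, 0, -0.0287], [0.207, -0.87, -0.28], -1],
])

```text
time: 5.77
eef_pos: [0.5512, -0.1949, 0.1756]
eef_rot: [0.706, 0.708, 0.0, -0.0]
ft_force: [0.6, -0.1, -0.0]
finger_gap: 0.0115
finger_force: 40.0
```

```bash
python3 - <<'E'
from h import *
b=save('scene','s4');t=save('top','t4')
q=state();print(q['eef_pos'],q['eef_rot'],q['ft_force'])
e=q['eef_pos']
for n,x in(('s',b),('t',t)):
  print(n,proj(x,[[e[0],e[1]+k*.03,e[2]+.017+h] for k in(-1,1) for h in(-.079,-.009)]).round(1).tolist())
  print(n,proj(x,[[.551,-.196+k*.036,.098] for k in(-1,1)]).round(1).tolist())
B=cv2.resize(b['image'][110:230,120:290,::-1],(680,480),interpolation=3)
cv2.imwrite('pics/c4.png',cv2.convertScaleAbs(B,alpha=2.2,beta=10))
T=cv2.resize(t['image'][150:250,340:480,::-1],(700,500),interpolation=3)
cv2.imwrite('pics/c5.png',cv2.convertScaleAbs(T,alpha=2.0,beta=10))
E
```

```text
[ 0.55159975 -0.19514834  0.17649445] [7.06061959e-01 7.08149249e-01 4.33051386e-04 9.81726349e-04] [-0.38440285 -0.16392515 -0.17312399]
s [[204.6, 149.3], [200.4, 123.1], [221.6, 161.8], [218.1, 135.4]]
s [[203.9, 153.6], [224.0, 168.6]]
t [[433.6, 213.0], [451.1, 203.7], [397.9, 212.0], [411.4, 202.5]]
t [[433.9, 215.4], [392.1, 214.2]]
```

View pics/c4.png

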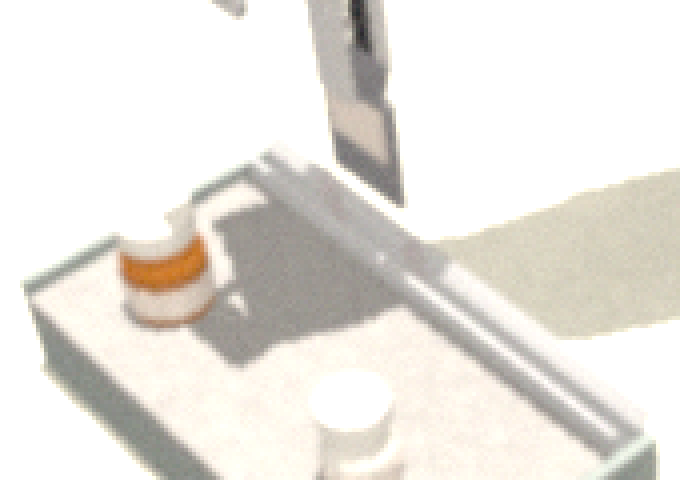

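View pics/c5.png

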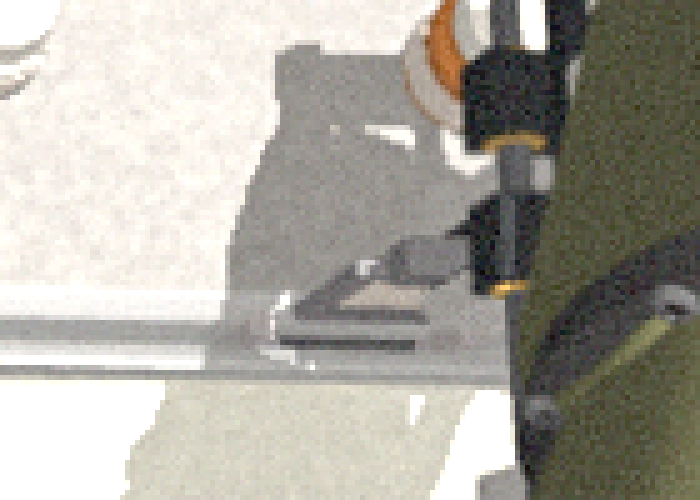

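The plate is well aligned in x, but the prong centre in y (-0.196 to -0.201) needs refining. My last picture will be an enlarged composite of the unobstructed prongs in the top, wrist and scene views.

```bash
python3 - <<'E'
from h import *
cl=cv2.createCLAHE(3,(2,2))
def crop(f,x0,y0,w,h,k):
    a=load(f)['image'][y0:y0+h,x0:x0+w,::-1]
    a=np.clip((a.astype(float)-a.min())/(np.percentile(a,90)-a.min())*255,0,255).astype(np.uint8)
    return cv2.resize(a,(w*k,h*k),interpolation=cv2.INTER_CUBIC)
o=np.zeros((600,800,3),np.uint8)
A=crop('top1',380,205,66,18,12);o[:216,:792]=A
B=crop('w1',355,155,35,47,8);o[220:220+376,:280]=B
B2=crop('w1',352,205,30,40,8);o[220:540,290:530]=B2
C=crop('scene1',190,140,44,40,6);o[220:460,535:799]=C
cv2.imwrite('pics/c6.png',o)
for y0 in(-.196,-.201):
  print(y0)
  for f,ox,oy,k,X,Y in(('top1',380,205,12,0,0),('w1',355,155,8,0,220),('w1',352,205,8,290,220),('scene1',190,140,6,535,220)):
    s=load(f)
    P=[[.551,y0+sg*d,z] for sg in(1,-1) for d,z in((.033,.082),(.036,.098))]
    print(f,((proj(s,P)+.5-[ox,oy])*k+[X,Y]).round(0).astype(int).tolist())
E
```

```text
-0.196
top1 [[142, 139], [152, 117], [591, 151], [653, 131]]
w1 [[164, 356], [200, 354], [72, 788], [94, 843]]
w1 [[478, -44], [514, -46], [386, 388], [408, 443]]
scene1 [[741, 424], [742, 395], [631, 341], [621, 304]]
-0.201
top1 [[176, 140], [187, 118], [625, 152], [687, 132]]
w1 [[157, 390], [192, 390], [65, 819], [87, 875]]
w1 [[471, -10], [506, -10], [379, 419], [401, 475]]
scene1 [[733, 418], [733, 388], [623, 335], [613, 298]]
```

View pics/c6.png

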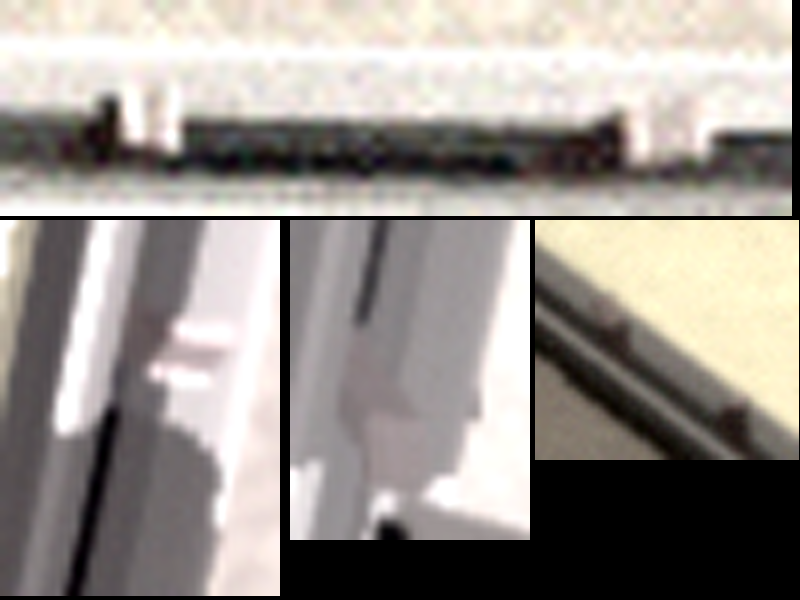

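The prongs in all three views fit y ≈ -0.200. I'll shift 4 mm and lower until just before the spring.

carry_out([
  [[0, 0, 0], [0, -0.03, 0], -1],
  [[0, 0, 0], [0, -0.03, 0], -1],
  [[0, 0, 0], [0, -0.03, -0.06], -1],
  [[0, 0, 0], [0, -0.03, -0.12], -1],
  [[0, 0, 0], [0, -0.03, -0.16], -1],
  [[0, 0, 0], [0, -0.03, -0.2], -1],
  [[0, 0, 0], [0, -0.03, -0.2], -1],
], squeeze=55)

```text
time: 6.45
eef_pos: [0.5504, -0.1999, 0.1429]
eef_rot: [0.706, 0.708, -0.0, -0.001]
ft_force: [-0.8, 0.4, -1.2]
finger_gap: 0.0118
finger_force: 55.0
```

carry_out([
  [[0, 0, 0], [0, 0, -0.04], -1],
  [[0, 0, 0], [0, 0, -0.07], -1],
  [[0, 0, 0], [0, 0, -0.11], -1],
  [[0, 0, 0], [0, 0, -0.15], -1],
  [[0, 0, 0], [0, 0, -0.15], -1],
  [[0, 0, 0], [0, 0, -0.15], -1],
])

```text
time: 6.95
eef_pos: [0.5508, -0.2002, 0.1218]
eef_rot: [0.706, 0.708, -0.0, -0.0]
ft_force: [0.3, -0.3, 0.4]
finger_gap: 0.0115
finger_force: 55.0
```

No lateral force, so the holder is cleanly in the slot. Now press down.

carry_out([
  [[0, 0, 0], [0, 0, -0.03], -1],
  [[0, 0, 0], [0, 0, -0.055], -1],
  [[0, 0, 0], [0, 0, -0.075], -1],
  [[0, 0, 0], [0, 0, -0.09], -1],
  [[0, 0, 0], [0, 0, -0.09], -1],
  [[0, 0, 0], [0, 0, -0.09], -1],
])

```text
time: 7.45
eef_pos: [0.5512, -0.2003, 0.1091]
eef_rot: [0.706, 0.708, 0.0, 0.0]
ft_force: [-1.1, -0.4, 4.8]
finger_gap: 0.0118
finger_force: 55.0
```

carry_out([
  [[0, 0, 0], [0, 0, -0.01], -1],
  [[0, 0, 0], [0, 0, -0.02], -1],
  [[0, 0, 0], [0, 0, -0.025], -1],
  [[0, 0, 0], [0, 0, -0.025], -1],
  [[0, 0, 0], [0, 0, -0.025], -1],
  [[0, 0, 0], [0, 0, -0.025], -1],
])

```text
time: 7.95
eef_pos: [0.5513, -0.2004, 0.1057]
eef_rot: [0.706, 0.708, 0.0, 0.001]
ft_force: [-0.6, 0.4, 6.7]
finger_gap: 0.0114
finger_force: 55.0
```

carry_out([
  [[0, 0, 0], [0, 0, -0.007], -1],
  [[0, 0, 0], [0, 0, -0.013], -1],
  [[0, 0, 0], [0, 0, -0.013], -1],
  [[0, 0, 0], [0, 0, -0.013], -1],
  [[0, 0, 0], [0, 0, -0.013], -1],
])

```text
time: 8.37
eef_pos: [0.5516, -0.2005, 0.105]
eef_rot: [0.706, 0.708, 0.0, 0.001]
ft_force: [-3.3, 1.1, 17.0]
finger_gap: 0.0115
finger_force: 55.0
```

carry_out([
  [[0, 0, 0], [0, 0, -0.007], -1],
  [[0, 0, 0], [0, 0, -0.007], -1],
  [[0, 0, 0], [0, 0, -0.007], -1],
  [[0, 0, 0], [0, 0, -0.007], -1],
])

```text
time: 8.7
eef_pos: [0.5519, -0.2006, 0.1049]
eef_rot: [0.706, 0.708, 0.001, 0.002]
ft_force: [-5.7, 3.1, 25.0]
finger_gap: 0.0116
finger_force: 55.0
```

```bash
python3 - <<'E'
from h import *
for i in range(4):
    q=state();print(q['time'],q['eef_pos'],q['ft_force'],q['wrist_torque'],q['finger_force']);snapshot('wrist')
E
```

```text
8.7 [ 0.55189668 -0.20059838  0.10486099] [-5.66810713  3.13103248 25.01033082] [ 0.52545702  1.336367   -0.01046318] 55.00647962093353
8.75 [ 0.55190772 -0.20060667  0.10488698] [-6.31003983  2.581216   25.35785064] [ 0.50554298  1.36389373 -0.05810639] 55.00647783279419
8.8 [ 0.55192983 -0.20062144  0.10488145] [-4.47142321  2.90852459 25.71117088] [0.52845727 1.37833399 0.02354934] 55.00646531581879
8.85 [ 0.55192273 -0.20060547  0.10493152] [-5.71175142  2.04511369 25.61269458] [0.49800141 1.3433597  0.00943452] 55.00652611255646
```

Force stiffens sharply at the expected home depth (foot ≈ 0.042 m), so it's on the stop. I'll ease back slightly to a moderate push and hand in.

carry_out([
  [[0, 0, 0], [0, 0, 0.006], -1],
  [[0, 0, 0], [0, 0, 0.006], -1],
  [[0, 0, 0], [0, 0, 0.006], -1],
])

```text
time: 9.15
eef_pos: [0.5517, -0.2005, 0.105]
eef_rot: [0.706, 0.708, 0.001, 0.001]
ft_force: [-4.1, 0.7, 18.4]
finger_gap: 0.0115
finger_force: 55.0
```

```bash
python3 - <<'E'
from h import *
q=state();print(q['eef_pos'],q['ft_force'],q['joint_velocities'].round(4))
if q['ft_force'][2]>10: print(hand_in())
E
```

```text
[ 0.55167464 -0.20052037  0.10501292] [-4.12997851  0.69361307 18.41401229] [-0.0016  0.0005 -0.0008  0.0005  0.0002 -0.0012]
the job is handed in; nothing more can be done
None
```

The broad label holder is in the clip, held pressed against its stop with about 18 N, and I handed the job in at about 9 s; no verdict came back, so I infer it is home from the depth reached and the sharp rise in force.

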